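# Set up the folding wheeled crate and draw out its tow handle

## Robot

A 6-joint arm with a two-finger parallel gripper is mounted at the origin on the work surface. World frame = base frame: x ahead of the robot, y to its left, z up, the work surface at z = 0. Lengths are in m, angles in degrees, forces in N, time in s.
With the tool pointing down it reaches from about 0.4 to 0.825 m from the base axis. Payload 7 kg.
Tool frame: the origin (TCP) lies midway between the tips of the shut fingers; the grasp point (between the pads) lies 19 mm behind it; z points along the fingers, x is the direction in which the jaws open and shut, and the axes are right-handed (so a half turn about z gives the same grasp; the last joint's range is limited). The gripper opens to 88 mm and grips with 3 to 60 N. Pads are 19 mm wide; open, the fingers measure 130 mm over their backs; the gripper's body (78 mm by 193 mm) begins 47 mm behind the grasp point.
Start: joints at [-53.795, 20.546, 0.682, 0, -70.136, -16.507], TCP at [0.227, -0.635, 0.227] pointing down, gripper open.
Joint ranges: [-176.03, 176.03], [-82.01, 121.73], [-58.28, 71.71], [-173.87, 95.51], [-174.79, -0.11], [-173.66, 173.66]. Speed limits (degrees/s): [136.94, 136.94, 172.46, 180, 180, 180].

## Interface

Orientations are given as [roll, pitch, yaw] about the fixed x, y, z axes, in that order (R = Rz(yaw) Ry(pitch) Rx(roll)).
In Python, from plant import ctrl, vision, nets gives the robot as it stands.
- The arm moves only by the shell command python3 -m jog 'ROWS'. ROWS is text: rows parted by semicolons, each of 7 numbers parted by spaces: the turn, a rotation vector about the tool's x, y, z in units of 0.1 rad (1.0 is 0.1 rad), then the shift along the tool's x, y, z in units of 4 cm (1.0 is 4 cm), then the opening, from -1 (shut) to 1 (fully open). In form: rx ry rz x y z jaw; .... A call has 1 to 8 rows; each row shifts and turns the commanded pose from where the row before left it, along the tool's axes as they then stand; what a row does not reach is not made up. A row lasts 1/8 s, in which the tool goes at most 62.5 mm and 10.7 degrees, less where a joint would pass 70% of its speed; a pose out of reach is approached as far as the arm can. A call with a number of a shift or a turn outside -1 to 1 is refused whole. A call with a gripper value outside its range is refused whole. The fingers move at their own pace and stop on an object; the grip force is fixed at half the most. Time passes only in rows, so rows that do not move let the fingers close. It gives the time, the measured TCP pose, the force and the opening at its end, in the units of the state.
- ctrl.get_obs(): the state, without advancing time (a new reading comes with each control period).
- vision.snapshot(name): name is "scene" or "side" or "wrist"; returns (picture, depth): 480x640x3 uint8, red, green, blue; 480x640 float32, m along the optical axis (not along the pixel's ray), 0 where there is no reading.
- vision.camera_info(name): a dict with "camera_matrix" (3x3 intrinsics, pixels), "D" ([k1, k2, p1, p2, k3] as OpenCV has them; the pictures are not rectified), "camera_from_world" (4x4, takes a point from world to camera coordinates); the wrist camera has in their place "tool_from_camera" (4x4, takes a point from camera to tool coordinates, whose origin is the TCP and whose axes are the tool frame's). Camera axes: x right, y down, z forward; pixel columns grow to the right and rows downward; lengths in m; the calibration is good to about 2 mm. A picture is of the moment at which its call begins: read the wrist's pose just before it. camera_info takes no time and is no camera call.
- ctrl.close_job(): hands the job in, once; it reports no verdict.
Trained networks look in the newest picture that a camera, given by its name, has taken for a name from the list of things; names that differ only in an ending like _2 or _b are one class to them, and where a whole thing is asked for, a point or a joint stands for the part that bears it (a point fixed in the world has none). Each returns a list of dicts, best first, with "score" (0 to 1); they miss things now and then, are a little off and sometimes report something else, mostly with a low value. They report only what shows in the picture. A call takes as long as a camera call.
- nets.boxes_of(target, camera): "location" ([x, y, z] in m, in world coordinates, good to about 4 mm: the middle of the surface that is visible of it).
The state is a dict: "clock": time; "joint_pos": joint angles; "qvel": joint speeds; "tau": joint torques, N m; "tool_pos": TCP position; "orientation": TCP orientation; "force": force on the tool from outside, world axes, zero at the start; "moment": the same for the moment, N m; "opening": finger opening in m.
Only numpy, scipy, OpenCV 4.12 (cv2) and the standard library are available. Lean on these libraries where they do the work, as an engineer would, in place of code of your own. Each camera call takes 0.05 s, during which the arm holds its last target.

## Task

Get the folding wheeled crate ready to go picking: swing its two folded end walls fully upright, then press the button in the handgrip of the tow bar and pull the bar straight out, past its first stop, to its second stop. Finish still holding the handgrip with the bar drawn out to the second stop, both end walls standing, and the other things on the bench left where they are.

Things in the scene. Friction and masses are not known exactly. Their poses are not given: they have to be found in the camera images.
- crate: Folding crate, blue plastic walls on a grey base, fixed where it stands (no sliding). Base 300 (x) by 400 (y) mm; origin at the centre of its underside on the bench top, z up. Its long sides (at x = +-146 mm, 8 mm thick) already stand, 208 mm tall, 284 mm clear between them. Inner floor 50 mm above the bench. The tow bar comes out at the -y end, two wheels are at the +y end.
- bar_end_wall (a joint): Angle (rad) of the end wall at the tow-bar (-y) end: 0 = folded flat inwards, 1.571 = fully upright at its stop; starts at 0.05 to 0.45. Stiff hinge: it stays at any angle; about 3 N at the lug moves it. Wall 270 wide, 8 thick, rim 130 mm from the hinge, with a 150 mm wide scoop in mid rim (down to 112 mm from the hinge) out of which a lug stands. 0.15 to 0.24 kg.
- bar_end_lug (a point): Grip point of the lug in mid free edge of the bar-end wall, 133 mm from its hinge axis; moves with the wall. The lug: a block 44 mm wide (along the crate's x), 12 thick, in the wall's plane, from 112 to 146 mm from the hinge. Pinched by its two ends (fingers closing along the crate's x) it pivots between the pads, so the hand can point down throughout.
- bar_end_hinge (a point): Middle of the bar-end wall's hinge axis, which runs along the crate's x, 78 mm above the bench. The lug swings up from inside the crate in an arc about it until it stands straight above it.
- wheel_end_wall (a joint): Angle (rad) of the end wall at the wheel (+y) end, a mirror image of the bar-end wall: 0 = folded flat inwards, 1.571 = fully upright; starts between 0.05 and 0.45, same size and stiff hinge.
- wheel_end_lug (a point): Grip point of the lug of the wheel-end wall, the same as the other lug, 133 mm from its hinge axis.
- wheel_end_hinge (a point): Middle of the hinge axis of the wheel-end wall, along the crate's x, 78 mm above the bench.
- drawbar (a joint): How far (m) the tow bar is drawn out, level along the crate's -y: 0 = home, 0.075 = first stop, 0.150 = second stop and end of travel. Two 12 mm steel tubes. Latched at each stop; it slides (about 3 N) only while the button is held in. Button let go between stops: it locks at the next one, press again. A black ring on each tube clears its sleeve at each stop.
- handgrip: Black plastic handgrip across the outer end of the tow bar; origin at its centre, 42 mm above the bench, axes as the crate's. 140 mm long (x), 26 thick (y), 30 high (z). The tubes join it 110 mm apart. At home 65 mm are free between it and the crate's end, 39 mm to the sleeve ends of the tubes.
- release (a joint): How far (m) the button is pressed into the handgrip (along the crate's +y): 0 = out, 0.005 = fully in; the latch is free beyond about 0.003. About 2 N starts it, 6.5 N takes it fully in; it springs back.
- button_face (a point): Centre of the face of the grey button: 34 (x) by 16 (z) mm, in the middle of the handgrip's outer (-y) side, 6 mm proud of it (32 mm over grip and button). Pinching the grip's middle front to back from above (fingers closing along the crate's y) presses it in.
- spray_can: Bystander: upright aluminium spray can, 54 mm across, 170 mm tall, origin under its centre.
- carton: Bystander: small cardboard carton 90 x 65 x 55 mm, origin under its centre.
- flange: Bystander: steel pipe flange, 90 mm across, 45 mm high, origin under its centre.
- caster: Bystander: castor wheel lying on its side, about 70 x 90 x 45 mm, origin near its middle on the bench.
- tape_roll: Bystander: roll of packing tape lying flat, 100 mm across, 48 mm high.
- tin: Bystander: round metal tin, 92 mm across, 114 mm tall, origin under its centre.

How it is judged:
By the outcome, as a careful person would: the job done as asked, in the order asked, and still so for the second after the job is handed in, while the arm keeps its last pose, push and grip.
It also fails if it takes over 61 s, if anything falls off the work surface, if the arm or the gripper's body presses on something with over 40 N, if the wrist force passes 120 N, or if a joint passes its speed limit or range.

## Working session

There is one attempt and no reset: what is moved stays moved. The work goes in short steps, Python scripts to look and compute and a shell command to move; the robot and the scene stay as the last step left them, time stands still between calls to the robot, and variables do not carry over. Pictures are saved under pics/ and viewed, and the job is handed in when it is done.

```bash
ls; mkdir -p pics; python3 - <<'E'
from plant import ctrl,vision,nets
import cv2
print(ctrl.get_obs())
for n in ("scene","side","wrist"):
    p,d=vision.snapshot(n); cv2.imwrite(f"pics/{n}0.png",p[:,:,::-1])
    print(n,vision.camera_info(n))
    if n=="wrist":continue
    for t in ["crate","bar_end_lug","wheel_end_lug","handgrip","button_face","bar_end_hinge","spray_can","carton","flange","caster","tape_roll","tin"] if n=="scene" else ["bar_end_lug","wheel_end_lug","handgrip","button_face"]:
        print(t,[(x["location"],round(x["score"],2)) for x in nets.boxes_of(t,n)[:2]])
print(ctrl.get_obs()["clock"])
E
```

```text
pics
{'clock': 0.0, 'joint_pos': array([-5.37947034e+01,  2.05905235e+01,  6.34982392e-01, -1.88740383e-02,
       -7.01345691e+01, -1.65077801e+01]), 'qvel': array([-0.00138595,  0.01130402, -0.06985077, -0.0353265 ,  0.12635135,
        0.09138168]), 'tau': array([ 1.57056500e-03, -5.82719922e+01,  2.93049037e+01,  6.99721187e+00,
        6.69759684e-03, -1.57079594e-04]), 'tool_pos': array([ 0.22733656, -0.63506784,  0.22564606]), 'orientation': array([-1.79991405e+02, -9.14378286e-02,  1.09691082e+02]), 'force': array([ 0.35941463,  0.06916187, -0.21050213]), 'moment': array([-0.01207551, -0.03507106,  0.01788352]), 'opening': 0.08754828297769657}
scene {'camera_matrix': array([[588.21237667,   0.        , 321.42273577],
       [  0.        , 588.21237667, 236.59598423],
       [  0.        ,   0.        ,   1.        ]]), 'D': array([0.05038721, 0.        , 0.        , 0.        , 0.        ]), 'camera_from_world': array([[ 0.8443711 ,  0.53573982, -0.00450527, -0.43223331],
       [ 0.38837039, -0.61785387, -0.6836849 , -0.15802058],
       [-0.36906082,  0.57553405, -0.7297634
[... 1414 characters left out ...]
[0.4504, -0.1424, 0.0496], 0.89), ([0.4599, 0.07, 0.0845], 0.47)]
button_face []
wrist {'camera_matrix': array([[359.22794411,   0.        , 314.11526919],
       [  0.        , 359.22794411, 239.72788101],
       [  0.        ,   0.        ,   1.        ]]), 'D': array([0.00431199, 0.        , 0.        , 0.        , 0.        ]), 'tool_from_camera': array([[ 9.99999847e-01, -2.05618675e-04,  5.13116631e-04,
        -1.55116600e-03],
       [ 6.39346977e-05,  9.65036976e-01,  2.62113774e-01,
        -6.98205604e-02],
       [-5.49072009e-04, -2.62113701e-01,  9.65036842e-01,
        -1.58352367e-01],
       [ 0.00000000e+00,  0.00000000e+00,  0.00000000e+00,
         1.00000000e+00]])}
0.95
```

View pics/scene0.png

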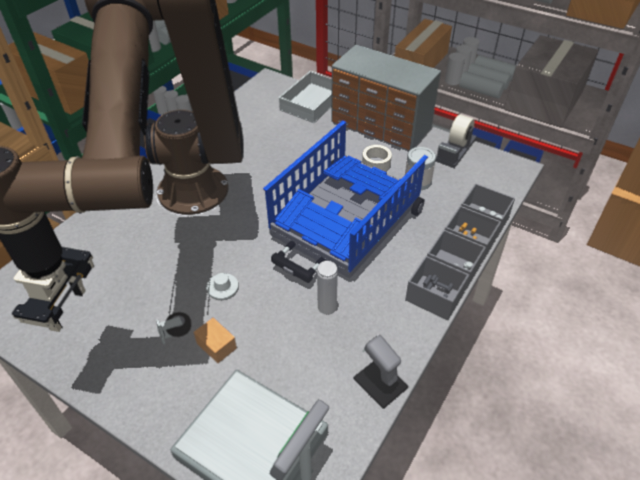

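View pics/side0.png

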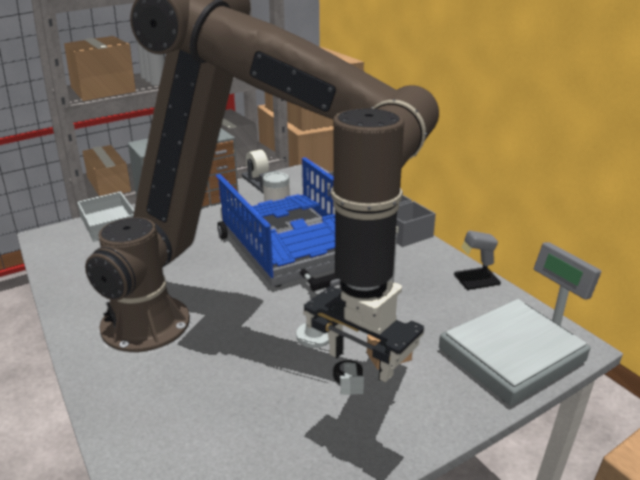

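The scene view shows the blue crate at about (345,205) px, its two side walls standing, and the black handgrip at (295,262) with the spray can close to it at (327,287). I'll fit the crate pose from depth.

```bash
cat > h.py <<'E'
import numpy as np,cv2
from scipy.spatial.transform import Rotation as R
from plant import ctrl,vision,nets
def cloud(n):
    o=ctrl.get_obs(); p,d=vision.snapshot(n); ci=vision.camera_info(n)
    v,u=np.mgrid[0:480,0:640]
    q=cv2.undistortPoints(np.stack([u,v],-1).reshape(-1,1,2).astype(np.float32),ci["camera_matrix"],ci["D"]).reshape(480,640,2)
    P=np.dstack([q[...,0]*d,q[...,1]*d,d])
    if n=="wrist":
        T=ci["tool_from_camera"]; P=P@T[:3,:3].T+T[:3,3]
        P=P@R.from_euler("xyz",o["orientation"],degrees=True).as_matrix().T+o["tool_pos"]
    else:
        T=ci["camera_from_world"]; P=(P-T[:3,3])@T[:3,:3]
    P[d==0]=np.nan
    return p,P
E
python3 - <<'E'
from h import *
from scipy.optimize import least_squares
D={}
for n in("scene","side"):
    p,P=cloud(n); D[n]=(p,P)
    np.savez(f"{n}.npz",p=p,P=P)
    h=cv2.cvtColor(p,cv2.COLOR_RGB2HSV); m=(h[...,0]>100)&(h[...,0]<130)&(h[...,1]>120)
    m&=(abs(P[...,0]-.5)<.3)&(abs(P[...,1]-.1)<.4)
    Q=P[m&(P[...,2]>.15)]
    print(n,len(Q),Q.min(0),Q.max(0))
    for s in (Q[Q[:,0]<.5],Q[Q[:,0]>.5]):
        if len(s)<50: continue
        f=cv2.fitLine(s[:,:2].astype(np.float32),cv2.DIST_HUBER,0,.01,.01).ravel()
        f=f*np.sign(f[1]); t=(s[:,:2]-f[2:])@f[:2]
        print(f,np.degrees(np.arctan2(-f[0],f[1])),(np.percentile(s,[1,50,99],axis=0)),np.percentile(t,[0.5,99.5]))
E
```

```text
scene 2084 [ 0.34373461 -0.06696307  0.15008968] [0.67969267 0.35645304 0.21607605]
[0.06212292 0.9980685  0.36290228 0.07360367] -3.5616746 [[ 0.34728214 -0.04546054  0.15168576]
 [ 0.36557432  0.13497402  0.19871604]
 [ 0.38271822  0.34844722  0.21331959]] [-0.12039043  0.27749265]
[0.06182702 0.99808687 0.6623193  0.17219912] -3.544688 [[ 0.64270115 -0.06527319  0.15064533]
 [ 0.65872545  0.10895876  0.20377788]
 [ 0.67634313  0.32766975  0.21282329]] [-0.23884117  0.15781437]
side 1254 [ 0.33938801 -0.05238502  0.15001801] [0.67670504 0.35755049 0.21263937]
[0.05916841 0.99824804 0.3579387  0.12315945] -3.392081 [[ 0.34142837 -0.04969011  0.15042721]
 [ 0.35731958  0.11173273  0.18677391]
 [ 0.37446003  0.33855345  0.21026876]] [-0.17408909  0.22152007]
[0.08721815 0.99618924 0.659199   0.24550731] -5.003589 [[0.64642364 0.11957841 0.15142134]
 [0.65805561 0.23119632 0.19796187]
 [0.67189617 0.33217149 0.21042074]] [-0.12726076  0.0877818 ]
```

```bash
python3 - <<'E'
from h import *
o=ctrl.get_obs(); M=R.from_euler("xyz",o["orientation"],degrees=True).as_matrix()
for n in("scene","side"):
    z=np.load(n+".npz"); Q=(z["P"].reshape(-1,3)-o["tool_pos"])@M
    Q=Q[(np.linalg.norm(Q,axis=1)<.25)]
    for a in np.arange(-.2,.001,.015):
        s=Q[(Q[:,2]>=a)&(Q[:,2]<a+.015)]
        if len(s)>5: print(n,round(a,3),len(s),np.round(np.percentile(s[:,:2],[3,97],axis=0),3).tolist())
p=np.load("side.npz")["p"][230:430,270:470]; cv2.imwrite("pics/crop1.png",cv2.resize(p[:,:,::-1],(600,600),interpolation=cv2.INTER_CUBIC))
p=np.load("scene.npz")["p"][110:290,250:450]; cv2.imwrite("pics/crop2.png",cv2.resize(p[:,:,::-1],(667,600),interpolation=cv2.INTER_CUBIC))
E
```

```text
scene -0.2 133 [[-0.048, -0.015], [0.02, 0.047]]
scene -0.185 189 [[-0.039, -0.006], [0.011, 0.038]]
scene -0.17 500 [[-0.052, -0.034], [0.011, 0.041]]
scene -0.155 112 [[-0.053, -0.02], [-0.015, 0.038]]
scene -0.14 154 [[-0.053, -0.018], [0.013, 0.025]]
scene -0.125 404 [[-0.094, -0.021], [0.088, 0.033]]
scene -0.11 1182 [[-0.097, -0.031], [0.092, 0.04]]
scene -0.095 526 [[-0.095, -0.016], [0.08, 0.042]]
scene -0.08 281 [[-0.09, -0.029], [0.082, 0.041]]
scene -0.065 26 [[-0.088, -0.018], [0.067, 0.037]]
scene -0.05 47 [[0.042, -0.007], [0.06, 0.014]]
scene -0.035 63 [[-0.059, -0.0], [0.061, 0.015]]
scene -0.02 97 [[-0.061, -0.007], [0.056, 0.014]]
scene -0.005 28 [[-0.06, -0.006], [0.053, 0.013]]
side -0.2 219 [[-0.045, -0.048], [0.027, 0.004]]
side -0.185 418 [[-0.036, -0.039], [0.022, 0.007]]
side -0.17 773 [[-0.05, -0.042], [0.011, 0.033]]
side -0.155 195 [[-0.05, -0.026], [0.01, 0.019]]
side -0.14 429 [[-0.05, -0.029], [0.016, 0.016]]
side -0.125 592 [[-0.088, -0.035], [0.085, 0.021]]
side -0.11 1885 [[-0.097, -0.04], [0.092, 0.032]]
side -0.095 968 [[-0.094, -0.041], [0.081, 0.022]]
side -0.08 403 [[-0.089, -0.041], [0.082, 0.026]]
side -0.065 53 [[0.047, -0.014], [0.062, 0.01]]
side -0.05 144 [[-0.063, -0.014], [0.063, 0.003]]
side -0.035 184 [[-0.062, -0.014], [0.06, 0.006]]
side -0.02 189 [[-0.06, -0.014], [0.058, 0.008]]
side -0.005 31 [[-0.055, -0.013], [0.058, 0.006]]
```

View pics/crop1.png

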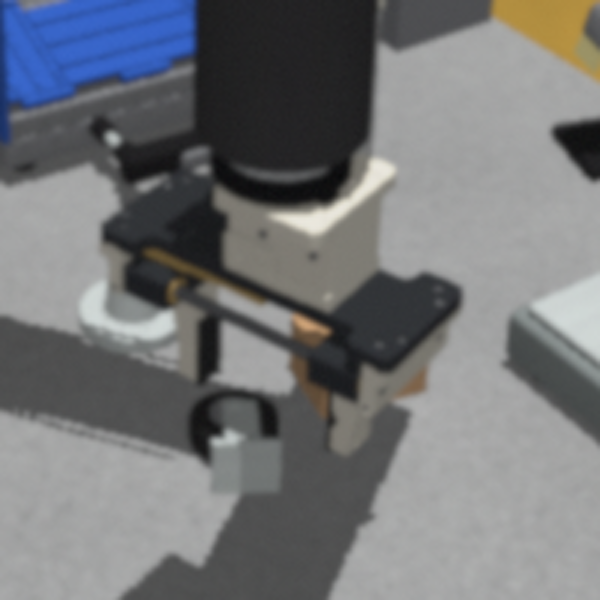

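View pics/crop2.png

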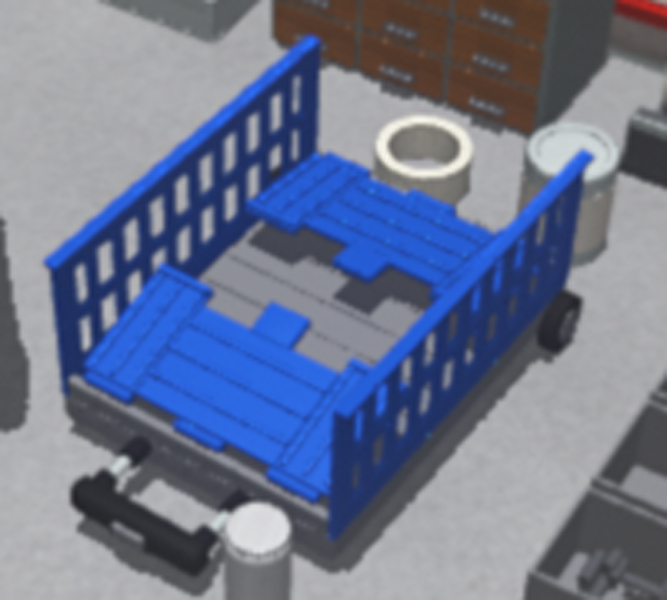

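The crops show both end walls a little raised, the lugs at their inner edges, and a clear path to the handgrip. The gripper's body is 193 mm along the jaw axis. I'll turn the tool and go over the crate.

```bash
python3 -m jog '0 0 -1 0 0 -0.6 1;0 0 -1 0 0 -0.6 1;0 0 -1 0 0 -0.6 1;0 0 -1 0 0 -0.6 1;0 0 -1 0 0 -0.6 1;0 0 -1 0 0 -0.6 1;0 0 -1 0 0 -0.6 1;0 0 -1 0 0 0 1' && python3 -m jog '0 0 -1 0 0 0 1;0 0 -1 0 0 0 1;0 0 -1 0 0 0 1;0 0 -0.66 0 0 0 1'
```

```text
clock: 2.05
tool_pos: [0.2276, -0.6362, 0.3972]
orientation: [-179.9, 0.2, 155.7]
force: [-1.0, 0.5, -0.1]
opening: 0.0879
clock: 2.55
tool_pos: [0.2275, -0.6354, 0.3946]
orientation: [180.0, 0.0, 176.7]
force: [0.2, -0.2, -1.0]
opening: 0.0877
```

```bash
python3 -m jog '0 0 0 -0.3 0.9 0 1;0 0 0 -0.3 0.9 0 1;0 0 0 -0.3 0.9 0 1;0 0 0 -0.3 0.9 0 1;0 0 0 -0.3 0.9 0 1;0 0 0 -0.3 0.9 0 1;0 0 0 -0.3 0.9 0 1;0 0 0 -0.3 0.9 0 1' && python3 -m jog '0 0 0 -0.3 0.9 0 1;0 0 0 -0.3 0.9 0 1;0 0 0 -0.3 0.9 0 1;0 0 0 -0.3 0.9 0 1;0 0 0 -0.3 0.9 0 1;0 0 0 -0.3 0.9 0 1;0 0 0 -0.3 0.9 0 1;0 0 0 -0.3 0.9 0 1' && python3 -m jog '0 0 0 -0.3 0.9 0 1;0 0 0 -0.3 0.9 0 1;0 0 0 -0.3 0.9 0 1;0 0 0 0 0 0 1'
python3 - <<'E'
from h import *
p,P=cloud("wrist"); np.savez("wrist.npz",p=p,P=P); cv2.imwrite("pics/w1.png",p[:,:,::-1])
for t in ["bar_end_lug","wheel_end_lug","handgrip","button_face"]:
    print(t,[(x["location"],round(x["score"],2)) for x in nets.boxes_of(t,"wrist")[:2]])
E
```

```text
clock: 3.55
tool_pos: [0.3411, -0.3527, 0.3948]
orientation: [-180.0, 0.0, 176.5]
force: [0.6, 1.0, -0.2]
opening: 0.0876
clock: 4.55
tool_pos: [0.4545, -0.071, 0.3949]
orientation: [180.0, 0.0, 176.5]
force: [0.2, -1.0, 0.6]
opening: 0.0878
clock: 5.05
tool_pos: [0.4973, 0.0353, 0.3939]
orientation: [-180.0, -0.1, 176.6]
force: [-0.4, -0.4, 0.7]
opening: 0.0872
bar_end_lug [([0.5005, 0.0197, 0.1014], 0.82)]
wheel_end_lug [([0.5347, 0.2685, 0.091], 0.7)]
handgrip [([0.4901, -0.1289, 0.0583], 0.78)]
button_face []
```

View pics/w1.png

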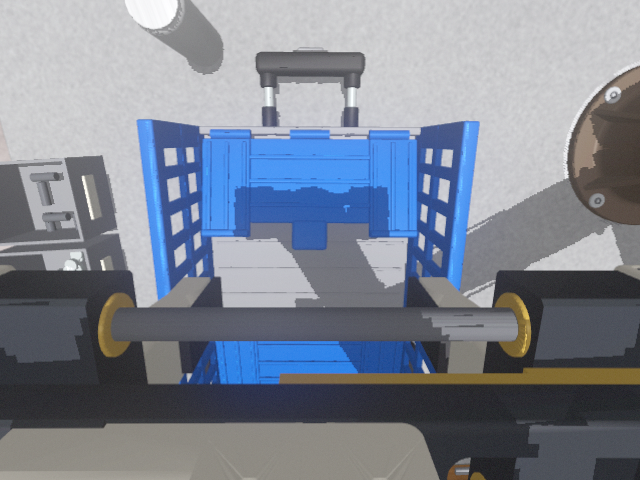

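The wrist picture shows the bar-end wall with its lug at (309,235) px, the handgrip at (310,63) and the button as a sliver at (310,49). Next I measure these in the crate frame.

```bash
cat >> h.py <<'E'
YAW=-3.5; C0=np.array([.5097,.1415,0])
RC=R.from_euler("z",YAW,degrees=True).as_matrix()
def toc(P): return (P-C0)@RC
def fromc(q): return np.asarray(q)@RC.T+C0
E
python3 - <<'E'
from h import *
for n in("wrist","scene","side"):
    z=np.load(n+".npz"); p,P=z["p"],z["P"]; Q=toc(P)
    h=cv2.cvtColor(p,cv2.COLOR_RGB2HSV); b=(h[...,0]>100)&(h[...,0]<130)&(h[...,1]>120)
    for nm,sg in(("bar",-1),("wheel",1)):
        y=Q[...,1]*sg
        m=b&(abs(Q[...,0])<.07)&(y>.07)&(y<.18)&(Q[...,2]>.06)&(Q[...,2]<.16)
        s=Q[m]
        if len(s)<50: continue
        f=cv2.fitLine(np.stack([s[:,1]*sg,s[:,2]],1).astype(np.float32),cv2.DIST_HUBER,0,.01,.01).ravel()
        k=f[1]/f[0]
        print(n,nm,len(s),"angle",-np.arctan(k),"z at y=.19:",f[3]+k*(.19-f[2]))
        m=b&(abs(Q[...,0])<.05)&(y>.0)&(y<.085)&(Q[...,2]>.06)&(Q[...,2]<.16); s=Q[m]
        print("  lug-ish x",np.percentile(s[:,0],[2,50,98]),"y",np.percentile(s[:,1],[1,99]),"z",np.percentile(s[:,2],[1,99]))
    m=b&(Q[...,2]>.12); s=Q[m]
    for a in(-1,1):
        t=s[s[:,0]*a>.1]; tt=t[t[:,2]>.2]
        print(n,"side",a,"x",np.percentile(tt[:,0],[5,50,95]),"y",np.percentile(t[:,1],[.5,99.5]))
    m=(p.max(2)<75)&(Q[...,1]<-.24)&(Q[...,1]>-.31)&(abs(Q[...,0])<.085)&(Q[...,2]>.045)&(Q[...,2]<.075); s=Q[m]
    if len(s): print("grip",len(s),np.percentile(s,[2,50,98],axis=0).round(4).tolist())
E
```

```text
wrist bar 9487 angle 0.28075603 z at y=.19: 0.08218516
  lug-ish x [-0.03994122  0.00130026  0.04020605] y [-0.08456618 -0.04910203] z [0.11100109 0.12406576]
wrist wheel 3229 angle 0.14039603 z at y=.19: 0.08190926Traceback (most recent call last):
  File "<stdin>", line 14, in <module>
    return _quantile_unchecked(
        a, q, axis, out, overwrite_input, method, keepdims, weights)
    return _ureduce(a,
                    func=_quantile_ureduce_func,
    ...<5 lines>...
                    overwrite_input=overwrite_input,
                    method=method)
    r = func(a, **kwargs)
    result = _quantile(arr,
                       quantiles=q,
    ...<2 lines>...
                       out=out,
                       weights=wgt)
    slices_having_nans = np.isnan(arr[-1, ...])
                                  ~~~^^^^^^^^^
IndexError: index -1 is out of bounds for axis 0 with size 0
```

```bash
python3 - <<'E'
from h import *
for n in("wrist","scene","side"):
    z=np.load(n+".npz"); p,P=z["p"],z["P"]; Q=toc(P)
    h=cv2.cvtColor(p,cv2.COLOR_RGB2HSV); b=(h[...,0]>100)&(h[...,0]<130)&(h[...,1]>120)
    for nm,sg in(("bar",-1),("wheel",1)):
        y=Q[...,1]*sg
        # lug only: beyond wall rim in-plane (>133mm)
        th={-1:.281,1:.14}[sg]
        r=(.19-y)*np.cos(th)+(Q[...,2]-.078)*np.sin(th); w=-(.19-y)*np.sin(th)+(Q[...,2]-.078)*np.cos(th)
        m=b&(abs(Q[...,0])<.05)&(r>.134)&(r<.16)&(abs(w)<.012)
        s=Q[m]
        if len(s)>10: print(n,nm,"lug x",np.percentile(s[:,0],[2,50,98]).round(4),"r",np.percentile(r[m],[2,98]).round(4),"w",np.median(w[m]).round(4),len(s))
        m=b&(abs(Q[...,0])<.07)&(r>.02)&(r<.11)&(abs(w)<.04); s=Q[m]
        if len(s)>50:
            f=cv2.fitLine(np.stack([s[:,1]*sg,s[:,2]],1).astype(np.float32),cv2.DIST_HUBER,0,.01,.01).ravel(); k=f[1]/f[0]
            print("   angle",-np.arctan(k),"z.19",f[3]+k*(.19-f[2]))
    s=Q[b&(Q[...,2]>.12)]
    for a in(-1,1):
        t=s[s[:,0]*a>.1]; tt=t[t[:,2]>.2]
        if len(tt)>9: print(n,"side",a,"x",np.percentile(tt[:,0],[5,50,95]).round(4),"y",np.percentile(t[:,1],[.5,99.5]).round(4))
    m=(p.max(2)<75)&(Q[...,1]<-.24)&(Q[...,1]>-.31)&(abs(Q[...,0])<.085)&(Q[...,2]>.045)&(Q[...,2]<.075); s=Q[m]
    if len(s): print("grip",len(s),np.percentile(s,[2,50,98],axis=0).round(4).tolist())
print(fromc([0,-.19+.133*np.cos(.281),.078+.133*np.sin(.281)]),fromc([0,.19-.133*np.cos(.14),.078+.133*np.sin(.14)]),fromc([0,-.19,.211]),fromc([0,-.281,.042]))
E
```

```text
wrist bar lug x [-0.0193  0.0013  0.022 ] r [0.1348 0.1473] w 0.0052 374
   angle 0.27450597 z.19 0.08256331
   angle 0.13051166 z.19 0.08237564
wrist side -1 x [-0.154  -0.1466 -0.1409] y [-0.1959  0.1109]
wrist side 1 x [0.1429 0.1486 0.1561] y [-0.1963  0.1316]
scene bar lug x [-0.0176  0.0025  0.0215] r [0.1342 0.1487] w 0.003 54
   angle 0.2859459 z.19 0.08073216
scene wheel lug x [-0.0167  0.004   0.0255] r [0.1351 0.1468] w 0.0011 55
   angle 0.11893394 z.19 0.08274644
scene side -1 x [-0.1543 -0.1445 -0.1384] y [-0.509   0.1993]
scene side 1 x [0.1447 0.152  0.158 ] y [-0.1988  0.1965]
grip 379 [[-0.0589, -0.2905, 0.0465], [0.0085, -0.279, 0.0542], [0.0704, -0.2528, 0.0619]]
side bar lug x [-0.0217 -0.002   0.0181] r [0.1345 0.1505] w 0.0032 37
   angle 0.28311235 z.19 0.08043945
side wheel lug x [-0.0239 -0.0026  0.0175] r [0.1349 0.1523] w -0.0004 49
   angle 0.1124635 z.19 0.0823477
side side -1 x [-0.2812 -0.1547 -0.1454] y [-0.7834  0.193 ]
side side 1 x [0.1375 0.1437 0.152 ] y [-0.0175  0.2002]
grip 214 [[-0.0734, -0.2925, 0.0453], [-0.0421, -0.2817, 0.0539], [-0.0005, -0.2533, 0.059]]
[0.50590178 0.0793996  0.1148831 ] [0.51325921 0.19969253 0.09655923] [ 0.49810078 -0.04814561  0.211     ] [ 0.49254536 -0.13897588  0.042     ]
```

Bar-end wall is at about 0.28 rad and wheel-end at about 0.125; the crate fit agrees across the three cameras to 1–2 mm. I'll go to the bar-end lug.

```bash
python3 -m jog '0 0 0 -0.09 0.55 0.6 1;0 0 0 -0.09 0.56 1 1;0 0 0 0 0 1 1;0 0 0 0 0 1 1;0 0 0 0 0 1 1;0 0 0 0 0 1 1;0 0 0 0 0 0.8 1;0 0 0 0 0 0 1' ; python3 - <<'E'
from h import *
p,P=cloud("wrist");cv2.imwrite("pics/w2.png",p[:,:,::-1]); print(toc(ctrl.get_obs()["tool_pos"]))
E
```

```text
clock: 6.3
tool_pos: [0.5052, 0.0759, 0.1369]
orientation: [-179.9, -0.2, 176.4]
force: [0.2, -0.0, 0.3]
opening: 0.0874
[ 0.00077592 -0.06518434  0.13870999]
```

View pics/w2.png

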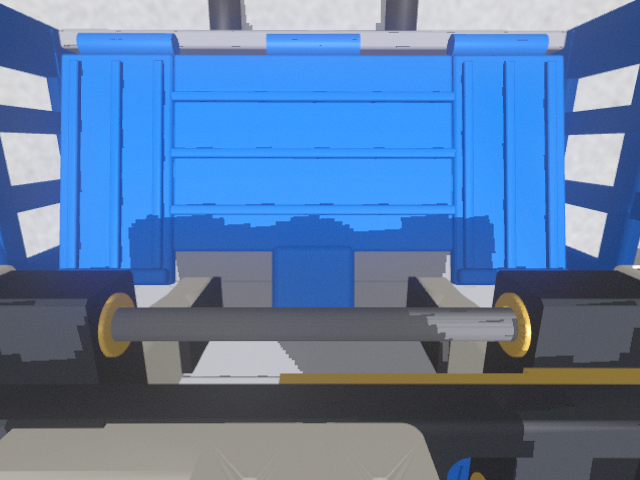

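The lug at (313,278) px is centred between the fingers (190 and 450). Now down and close.

```bash
python3 -m jog '0 0 0 0 0.05 0.5 1;0 0 0 0 0 0.45 1;0 0 0 0 0 0 -1;0 0 0 0 0 0 -1;0 0 0 0 0 0 -1;0 0 0 0 0 0 -1;0 0 0 0 0 0 -1' ; python3 - <<'E'
from h import *
p,P=cloud("wrist");cv2.imwrite("pics/w3.png",p[:,:,::-1]);o=ctrl.get_obs(); print(toc(o["tool_pos"]),o["opening"],o["force"],o["orientation"])
E
```

```text
clock: 7.22
tool_pos: [0.5062, 0.0793, 0.1006]
orientation: [180.0, -0.1, 176.5]
force: [-3.2, 8.4, -0.5]
opening: 0.0436
[ 0.00025531 -0.06224048  0.10051675] 0.04364689153159625 [-3.34277013  2.64386383  1.07831632] [ 1.79982510e+02 -5.56410461e-02  1.76474270e+02]
```

View pics/w3.png

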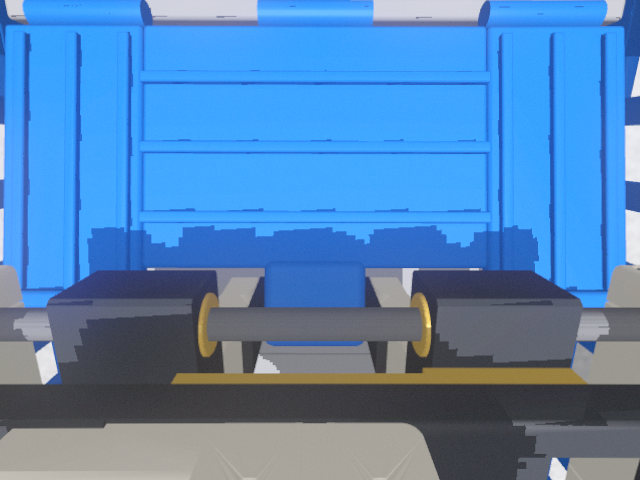

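Gripped at 43.6 mm, as expected for the 44 mm lug. I'll compute the arc increments.

```bash
python3 - <<'E'
import numpy as np
for t0,n in((.28,14),(.125,16)):
    t=np.linspace(t0,1.571,n+1); y=.133*np.cos(t)/.04; z=.133*np.sin(t)/.04
    print(np.c_[np.diff(y),-np.diff(z)].round(3).tolist())
E
```

```text
[[-0.098, -0.29], [-0.125, -0.28], [-0.15, -0.267], [-0.174, -0.252], [-0.196, -0.235], [-0.217, -0.216], [-0.236, -0.195], [-0.253, -0.173], [-0.268, -0.149], [-0.281, -0.124], [-0.291, -0.097], [-0.298, -0.07], [-0.304, -0.042], [-0.306, -0.014]]
[[-0.051, -0.296], [-0.077, -0.29], [-0.103, -0.282], [-0.128, -0.272], [-0.152, -0.259], [-0.175, -0.244], [-0.196, -0.227], [-0.216, -0.209], [-0.234, -0.188], [-0.25, -0.166], [-0.264, -0.143], [-0.276, -0.119], [-0.286, -0.093], [-0.293, -0.067], [-0.298, -0.041], [-0.3, -0.014]]
```

```bash
python3 -m jog '0 0 0 0 -0.1 -0.29 -1;0 0 0 0 -0.125 -0.28 -1;0 0 0 0 -0.15 -0.265 -1;0 0 0 0 -0.175 -0.25 -1;0 0 0 0 -0.195 -0.235 -1;0 0 0 0 -0.215 -0.215 -1;0 0 0 0 -0.235 -0.195 -1;0 0 0 0 0 0 -1'; python3 - <<'E'
from h import *
o=ctrl.get_obs(); print(toc(o["tool_pos"]),o["opening"],o["force"],o["orientation"])
E
```

```text
clock: 8.28
tool_pos: [0.503, 0.03, 0.1703]
orientation: [-179.9, -0.1, 176.5]
force: [-6.3, -1.3, -3.6]
opening: 0.0435
[ 1.67651539e-04 -1.11700507e-01  1.70254753e-01] 0.04352254150159968 [-6.29740479 -1.29538923 -3.56269569] [-1.79938411e+02 -6.97466175e-02  1.76456825e+02]
```

```bash
python3 -m jog '0 0 0 0 -0.255 -0.175 -1;0 0 0 0 -0.27 -0.15 -1;0 0 0 0 -0.28 -0.125 -1;0 0 0 0 -0.29 -0.095 -1;0 0 0 0 -0.3 -0.07 -1;0 0 0 0 -0.305 -0.04 -1;0 0 0 0 -0.305 -0.015 -1;0 0 0 0 0 0 -1'; python3 - <<'E'
from h import *
p,P=cloud("wrist");cv2.imwrite("pics/w4.png",p[:,:,::-1])
p,P=cloud("scene");cv2.imwrite("pics/s4.png",cv2.resize(p[110:290,250:450,::-1],(667,600)))
o=ctrl.get_obs(); print(toc(o["tool_pos"]),o["opening"],o["force"],o["orientation"])
E
```

```text
clock: 9.28
tool_pos: [0.498, -0.0498, 0.1968]
orientation: [-180.0, -0.1, 176.5]
force: [-7.3, 0.6, -4.0]
opening: 0.0435
[-1.43887526e-05 -1.91481241e-01  1.96838498e-01] 0.043774425107038904 [-6.6676726   0.32723836 -3.33169266] [-1.79957929e+02 -8.57599425e-02  1.76472351e+02]
```

View pics/s4.png

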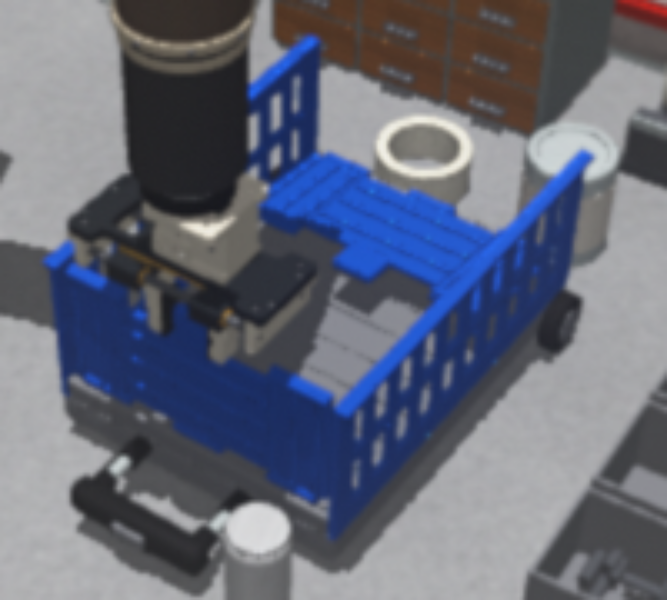

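View pics/w4.png

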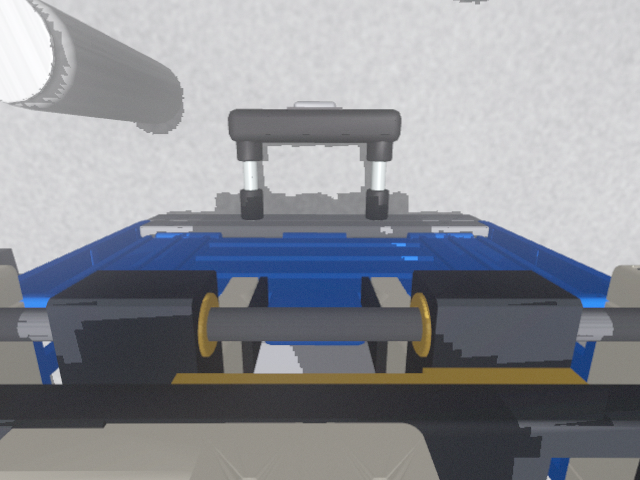

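Both pictures show the bar-end wall about upright, with the lug held at (313,310) px in the wrist view. There's no reaction from the stop yet, so I'll nudge outwards to feel for it.

```bash
python3 -m jog '0 0 0 0 -0.1 0 -1;0 0 0 0 0 0 -1'; python3 -m jog '0 0 0 0 -0.1 0 -1;0 0 0 0 0 0 -1'
```

```text
clock: 9.62
tool_pos: [0.4979, -0.0512, 0.1968]
orientation: [179.8, -0.1, 176.5]
force: [-10.0, 13.2, -0.3]
opening: 0.0437
clock: 9.88
tool_pos: [0.498, -0.0515, 0.1967]
orientation: [179.5, 0.0, 176.5]
force: [-13.4, 33.5, 3.6]
opening: 0.0437
```

The stop is felt firmly (33 N). I'll relax, open, lift straight up, and move to the wheel-end lug.

```bash
python3 -m jog '0 0 0 0 0.15 0 -1;0 0 0 0 0 0 0.6;0 0 0 0 0 0 0.6;0 0 0 0 0 0 0.6;0 0 0 0 0 -0.3 0.6;0 0 0 0 0 -0.7 1;0 0 0 0 0 -0.7 1;0 0 0 0 0 0 1'; python3 - <<'E'
from h import *
p,P=cloud("wrist");cv2.imwrite("pics/w5.png",p[:,:,::-1])
o=ctrl.get_obs(); print(toc(o["tool_pos"]),o["opening"],o["force"],o["orientation"])
E
```

```text
clock: 10.88
tool_pos: [0.5005, -0.0506, 0.2679]
orientation: [179.9, 0.3, 176.5]
force: [-0.2, -0.2, 0.3]
opening: 0.087
[ 0.00167479 -0.19229482  0.26626888] 0.08722751033204647 [-0.00922576  0.21977785 -0.34994868] [1.79953292e+02 1.75530170e-01 1.76501684e+02]
```

View pics/w5.png

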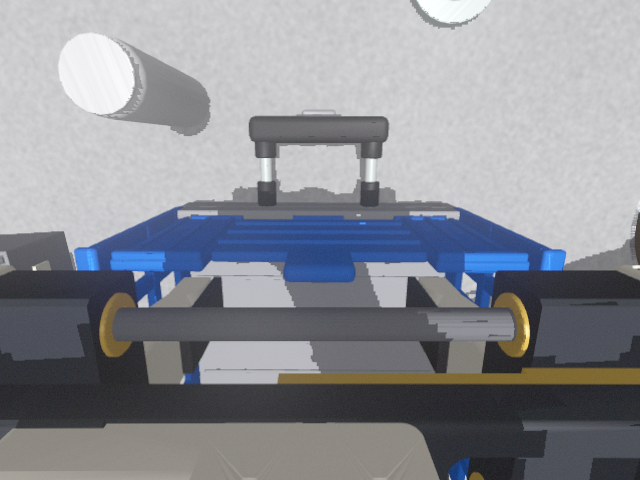

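```bash
python3 -m jog '0 0 0 0.05 0.9 0 1;0 0 0 0 0.9 0 1;0 0 0 0 0.9 0 1;0 0 0 0 0.9 0 1;0 0 0 0 0.9 0 1;0 0 0 0 0.9 0 1;0 0 0 0 0.85 0 1;0 0 0 0 0 0 1' ; python3 -m jog '0 0 0 0 0 0.8 1;0 0 0 0 0 0.8 1;0 0 0 0 0 0.8 1;0 0 0 0 0 0.8 1;0 0 0 0 0 0.5 1;0 0 0 0 0 0 1'; python3 - <<'E'
from h import *
p,P=cloud("wrist");cv2.imwrite("pics/w6.png",p[:,:,::-1])
p,P=cloud("scene");cv2.imwrite("pics/s6.png",cv2.resize(p[110:290,250:450,::-1],(667,600)))
o=ctrl.get_obs(); print(toc(o["tool_pos"]),o["opening"],o["force"],o["orientation"])
E
```

```text
clock: 11.92
tool_pos: [0.512, 0.2008, 0.2636]
orientation: [-179.9, -0.1, 176.6]
force: [-1.2, 0.6, -0.4]
opening: 0.0877
clock: 12.68
tool_pos: [0.5111, 0.1977, 0.115]
orientation: [-179.8, -0.2, 176.5]
force: [0.5, -0.1, -0.7]
opening: 0.0877
[-0.00076506  0.05738329  0.11712591] 0.08757664399778284 [0.60715945 0.44255218 0.65124169] [-1.79992767e+02  1.90683474e-02  1.76496533e+02]
```

View pics/w6.png

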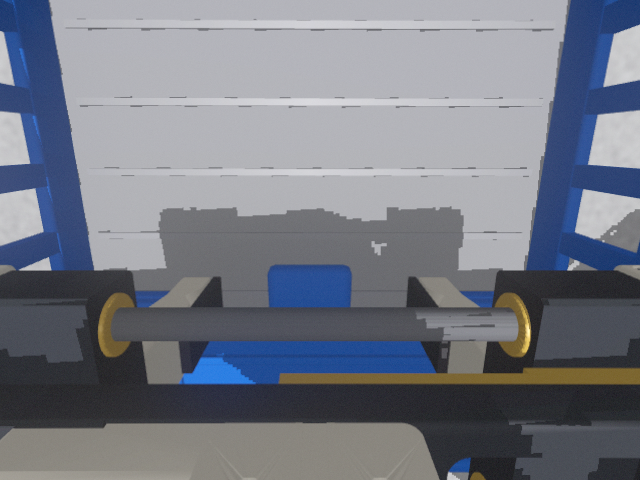

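View pics/s6.png

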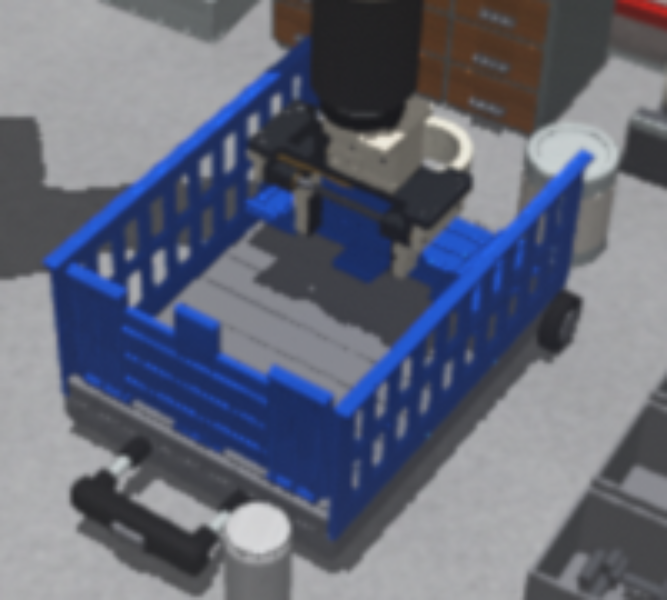

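The wrist view shows the wheel-end lug at (310,288) px, centred between the fingers. The scene view shows the bar-end wall standing by itself. Down and pinch.

```bash
python3 -m jog '0 0 0 0 0 0.5 1;0 0 0 0 0 0.4 1;0 0 0 0 0 0 -1;0 0 0 0 0 0 -1;0 0 0 0 0 0 -1;0 0 0 0 0 0 -1;0 0 0 0 0 0 -1' ; python3 - <<'E'
from h import *
o=ctrl.get_obs(); print(toc(o["tool_pos"]),o["opening"],o["force"],o["orientation"])
E
```

```text
clock: 13.65
tool_pos: [0.5137, 0.1993, 0.0813]
orientation: [180.0, 0.2, 176.5]
force: [6.2, -7.8, 2.5]
opening: 0.0434
[0.00047874 0.05796445 0.08134938] 0.043425520693557915 [ 6.1791185  -7.76998415  2.52362117] [1.79959988e+02 1.65589105e-01 1.76546047e+02]
```

Held at 43.4 mm. Swing up, mirrored (+y).

```bash
python3 -m jog '0 0 0 0 0.05 -0.295 -1;0 0 0 0 0.075 -0.29 -1;0 0 0 0 0.105 -0.28 -1;0 0 0 0 0.13 -0.27 -1;0 0 0 0 0.15 -0.26 -1;0 0 0 0 0.175 -0.245 -1;0 0 0 0 0.195 -0.225 -1;0 0 0 0 0.215 -0.21 -1'; python3 -m jog '0 0 0 0 0.235 -0.19 -1;0 0 0 0 0.25 -0.165 -1;0 0 0 0 0.265 -0.145 -1;0 0 0 0 0.275 -0.12 -1;0 0 0 0 0.285 -0.095 -1;0 0 0 0 0.295 -0.065 -1;0 0 0 0 0.3 -0.04 -1;0 0 0 0 0.3 -0.015 -1'; python3 -m jog '0 0 0 0 0.05 0 -1;0 0 0 0 0 0 -1'; python3 - <<'E'
from h import *
o=ctrl.get_obs(); print(toc(o["tool_pos"]),o["opening"],o["force"],o["orientation"])
E
```

```text
clock: 14.65
tool_pos: [0.5164, 0.2427, 0.1642]
orientation: [-180.0, 0.1, 176.5]
force: [9.4, -1.8, -5.1]
opening: 0.0436
clock: 15.65
tool_pos: [0.522, 0.3303, 0.1991]
orientation: [-180.0, 0.2, 176.5]
force: [4.1, -4.4, 5.8]
opening: 0.0434
clock: 15.9
tool_pos: [0.5222, 0.3329, 0.1991]
orientation: [180.0, 0.2, 176.5]
force: [4.4, -2.6, 8.6]
opening: 0.0437
[0.00078716 0.19179161 0.19912038] 0.04366030547299369 [ 4.35340166 -2.62031967  8.57732999] [179.95870928   0.23199301 176.54319658]
```

```bash
python3 -m jog '0 0 0 0 0.1 0 -1;0 0 0 0 0 0 -1'; python3 -m jog '0 0 0 0 0.1 0 -1;0 0 0 0 0 0 -1'
```

```text
clock: 16.15
tool_pos: [0.5224, 0.3367, 0.1991]
orientation: [180.0, 0.2, 176.5]
force: [4.5, -2.9, 7.1]
opening: 0.0438
clock: 16.4
tool_pos: [0.5225, 0.3383, 0.199]
orientation: [-179.8, 0.2, 176.5]
force: [4.4, -10.2, 9.9]
opening: 0.0435
```

```bash
python3 -m jog '0 0 0 0 0.08 0 -1;0 0 0 0 0 0 -1'; python3 -m jog '0 0 0 0 0.04 0 -1;0 0 0 0 0 0 -1';  python3 - <<'E'
from h import *
p,P=cloud("wrist");cv2.imwrite("pics/w7.png",p[:,:,::-1])
p,P=cloud("side");cv2.imwrite("pics/d7.png",cv2.resize(p[130:330,180:400,::-1],(660,600)))
o=ctrl.get_obs(); print(toc(o["tool_pos"]),o["opening"],o["force"],o["orientation"])
E
```

```text
clock: 16.65
tool_pos: [0.5225, 0.3384, 0.199]
orientation: [-179.5, 0.1, 176.5]
force: [4.1, -20.9, 12.2]
opening: 0.0436
clock: 16.9
tool_pos: [0.5225, 0.3386, 0.199]
orientation: [-179.4, 0.1, 176.5]
force: [4.8, -26.1, 13.0]
opening: 0.0441
[0.00069692 0.19743826 0.1989998 ] 0.04394841288748972 [  4.89580956 -25.07265583  13.02608083] [-1.79398855e+02  8.69113412e-02  1.76446945e+02]
```

View pics/d7.png

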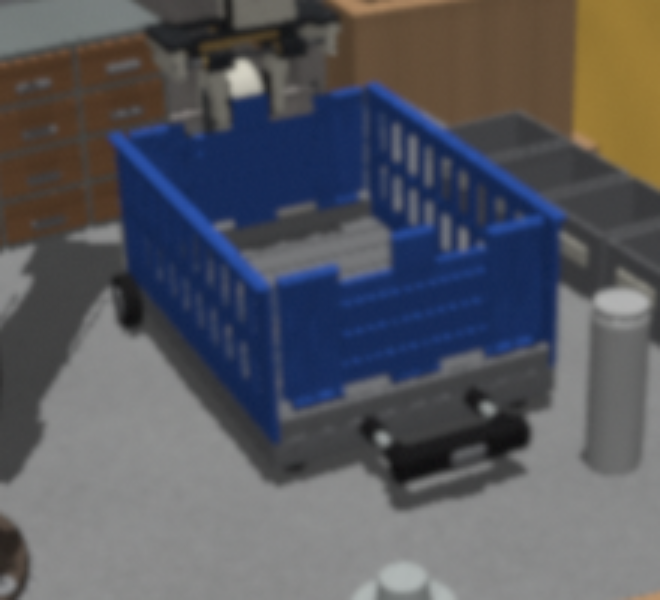

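View pics/w7.png

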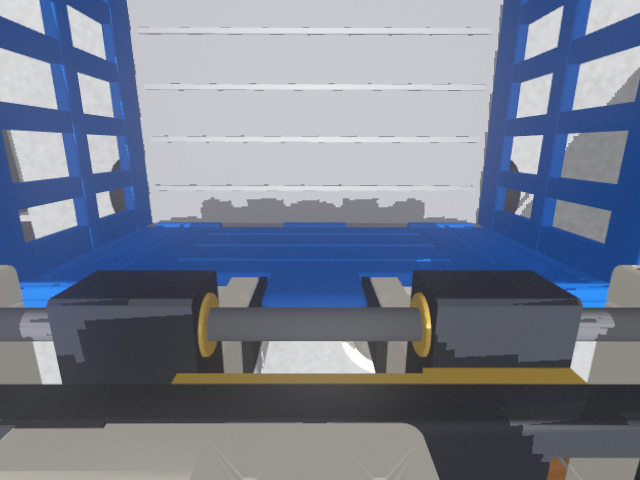

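The side view shows both end walls standing, and 26 N at the stop confirms the wheel end. Now I'll back off, release and lift.

```bash
python3 -m jog '0 0 0 0 -0.17 0 -1;0 0 0 0 0 0 0.6;0 0 0 0 0 0 0.6;0 0 0 0 0 0 0.6;0 0 0 0 0 -0.3 0.6;0 0 0 0 0 -0.8 1;0 0 0 0 0 -0.8 1;0 0 0 0 0 -0.8 1'; python3 - <<'E'
from h import *
p,P=cloud("wrist");Q=toc(P)
h=cv2.cvtColor(p,cv2.COLOR_RGB2HSV); b=(h[...,0]>100)&(h[...,0]<130)&(h[...,1]>120)
for n in ("wrist","scene","side"):
  if n!="wrist":
    p,P=cloud(n);Q=toc(P);h=cv2.cvtColor(p,cv2.COLOR_RGB2HSV); b=(h[...,0]>100)&(h[...,0]<130)&(h[...,1]>120)
  for sg in(-1,1):
    y=Q[...,1]*sg
    m=b&(abs(Q[...,0])<.1)&(y>.12)&(y<.25)&(Q[...,2]>.09)&(Q[...,2]<.2); s=Q[m]
    if len(s)<30: continue
    f=cv2.fitLine(np.stack([s[:,1]*sg,s[:,2]],1).astype(np.float32),cv2.DIST_HUBER,0,.01,.01).ravel()
    f*=np.sign(f[1])
    print(n,sg,len(s),"angle",np.arctan2(f[1],-f[0]),"y",f[2])
o=ctrl.get_obs(); print(toc(o["tool_pos"]),o["opening"],o["force"],o["orientation"],o["joint_pos"],o["clock"])
E
```

```text
clock: 18.0
tool_pos: [0.5206, 0.339, 0.3069]
orientation: [180.0, 0.0, 176.5]
force: [1.1, 0.8, 0.1]
opening: 0.0871
wrist 1 5771 angle 1.572775 y 0.18723375
scene -1 1505 angle 1.5578701 y -0.19042501
scene 1 1434 angle 1.5623919 y -0.1885605
side -1 2211 angle 1.5611274 y -0.19110306
side 1 1588 angle 1.5653613 y -0.1874099
[-0.00053059  0.19847498  0.30785561] 0.08782419987373553 [-0.32778296  0.23949125 -0.32667545] [1.79810205e+02 1.69950021e-01 1.76524032e+02] [ 5.10591632e+01  1.31785114e+01  8.78813574e-01  2.89922216e-02
 -7.74471160e+01 -5.45410879e+01] 18.15
```

Both end walls now measure 1.56–1.57 rad in the depth data. With the bar-end wall up, a straight-down hand would bring its 193 mm body against that wall, so I'll lean the hand about 15° outward for the handgrip. First I'll travel over it and turn 90°.

```bash
python3 -m jog '0 0 0 0 -1 0 1;0 0 0 0 -1 0 1;0 0 0 0 -1 0 1;0 0 0 0 -1 0 1;0 0 0 0 -1 0 1;0 0 0 0 -1 0 1;0 0 0 0 -1 0 1;0 0 0 0 -1 0 1'; python3 -m jog '0 0 0 0 -1 0 1;0 0 0 0 -1 0 1;0 0 0 0 -1 0 1;0 0 0 0 -1 0 1;0 0 1 0 0 0 1;0 0 1 0 0 0 1;0 0 1 0 0 0 1;0 0 1 0 0 0 1'; python3 -m jog '0 0 1 0 0 0 1;0 0 1 0 0 0 1;0 0 1 0 0 0 1;0 0 1 0 0 0 1;0 0 1 0 0 0 1;0 0 1 0 0 0 1;0 0 1 0 0 0 1;0 0 1 0 0 0 1'; python3 -m jog '0 0 1 0 0 0 0.4;0 0 1 0 0 0 0.4;0 0 1 0 0 0 0.4;0 0 0.7 0 0 0 0.4;0 0 0 0 0 0 0.4'; python3 - <<'E'
from h import *
p,P=cloud("wrist");cv2.imwrite("pics/w8.png",p[:,:,::-1]);Q=toc(P)
m=(p.max(2)<75)&(Q[...,1]<-.24)&(Q[...,1]>-.31)&(abs(Q[...,0])<.085)&(Q[...,2]>.048)&(Q[...,2]<.07); s=Q[m]
print("grip",len(s),np.percentile(s,[2,50,98],axis=0).round(4).tolist())
for t in ["handgrip","button_face"]:
    print(t,[(toc(np.array(x["location"])).round(4),round(x["score"],2)) for x in nets.boxes_of(t,"wrist")[:2]])
o=ctrl.get_obs(); print(toc(o["tool_pos"]),o["opening"],o["force"],o["orientation"],o["joint_pos"],o["clock"])
E
```

```text
clock: 19.15
tool_pos: [0.5006, 0.0183, 0.3047]
orientation: [-180.0, -0.0, 176.5]
force: [-0.2, -0.2, 0.3]
opening: 0.0876
clock: 20.15
tool_pos: [0.491, -0.1402, 0.3045]
orientation: [-180.0, -0.1, 153.4]
force: [-0.1, 0.7, 1.0]
opening: 0.0876
clock: 21.15
tool_pos: [0.4911, -0.1401, 0.3045]
orientation: [-179.9, -0.0, 107.6]
force: [0.2, 0.3, 0.1]
opening: 0.0873
clock: 21.78
tool_pos: [0.4911, -0.1401, 0.3046]
orientation: [-180.0, -0.0, 86.6]
force: [-0.1, 1.7, -0.4]
opening: 0.0617
grip 1345 [[-0.0332, -0.288, 0.0503], [0.0076, -0.2741, 0.0565], [0.051, -0.2534, 0.0585]]
handgrip [(array([-0.009 , -0.2698,  0.0554]), 0.65)]
button_face []
[-0.00121189 -0.28228118  0.30480189] 0.06132519173574131 [-0.03128335 -0.54041331  0.7173251 ] [-1.79976536e+02 -7.87823182e-04  8.66365845e+01] [ 6.12170158e+00  2.38878260e+00 -1.22315831e+01 -4.79868973e-03
 -7.54026481e+01 -9.94839066e+01] 21.925
```

View pics/w8.png

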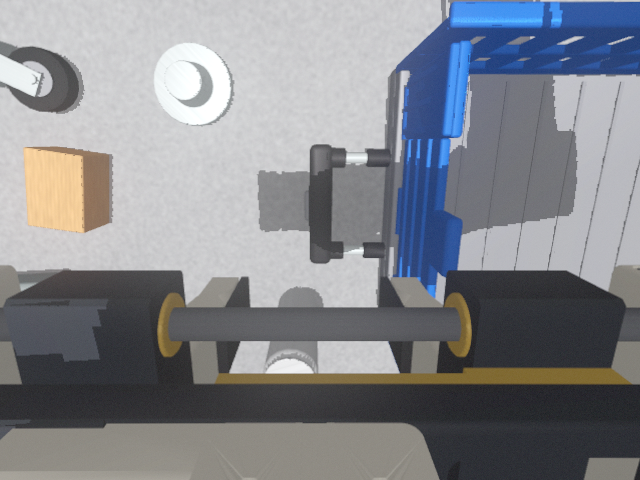

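The handgrip is at (320,204) px with clear bench around it. The flange (192,83), carton (68,190) and can (290,367) are out of the way. Tilt, then descend vertically to 4 cm above.

```bash
python3 -m jog '0 0.87 0 0 0 0 0.4;0 0.87 0 0 0 0 0.4;0 0.87 0 0 0.05 0 0.4;0 0 0 0 0 0 0.4'; python3 -m jog '0 0 0 -0.225 0 0.955 0.4;0 0 0 -0.225 0 0.955 0.4;0 0 0 -0.225 0 0.955 0.4;0 0 0 -0.225 0 0.955 0.4;0 0 0 -0.225 0 0.955 0.4;0 0 0 -0.225 0 0.955 0.4;0 0 0 0 0 0 0.4;0 0 0 0 0 0 0.4'; python3 - <<'E'
from h import *
p,P=cloud("wrist");cv2.imwrite("pics/w9.png",p[:,:,::-1])
p,P=cloud("side");cv2.imwrite("pics/d9.png",cv2.resize(p[130:330,180:400,::-1],(660,600)))
o=ctrl.get_obs(); print(toc(o["tool_pos"]),o["opening"],o["force"],o["orientation"],o["clock"])
E
```

```text
clock: 22.42
tool_pos: [0.4935, -0.1416, 0.3045]
orientation: [-180.0, -15.0, 86.4]
force: [-1.0, 0.4, 0.0]
opening: 0.0616
clock: 23.42
tool_pos: [0.4946, -0.1335, 0.0709]
orientation: [179.9, -14.9, 86.7]
force: [0.3, 0.1, 0.9]
opening: 0.0611
[ 0.00214765 -0.27544931  0.07146955] 0.06119274470551828 [ 0.10748765 -0.11970644 -0.66284694] [179.81950534 -14.90857433  86.64463834] 23.525
```

View pics/w9.png

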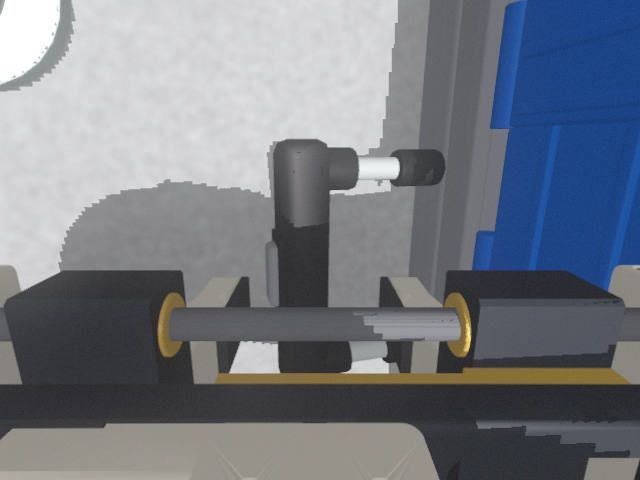

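View pics/d9.png

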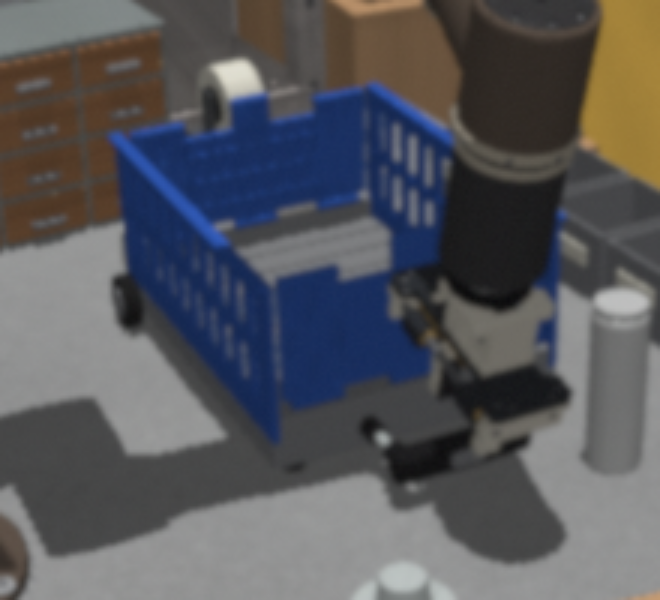

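The grip (275–330 px, button 267–277) sits between the fingers (240 and 385), with the lean accounted for. I'll descend the remaining 4 cm.

```bash
python3 -m jog '0 0 0 -0.13 -0.03 0.5 0.4;0 0 0 -0.13 0 0.49 0.4;0 0 0 0 0 0 0.4'; python3 - <<'E'
from h import *
p,P=cloud("wrist");cv2.imwrite("pics/w10.png",p[:,:,::-1]);Q=toc(P)
m=(p.max(2)<90)&(Q[...,1]<-.24)&(Q[...,1]>-.31)&(abs(Q[...,0])<.09)&(Q[...,2]>.03)&(Q[...,2]<.07); s=Q[m]
m2=abs(s[:,0]+.04)<.012
print("grip",m2.sum(),np.percentile(s[m2],[2,50,98],axis=0).round(4).tolist())
o=ctrl.get_obs(); print(toc(o["tool_pos"]),o["opening"],o["force"],o["orientation"],o["clock"])
E
```

```text
clock: 23.9
tool_pos: [0.4924, -0.1332, 0.0289]
orientation: [-180.0, -15.0, 86.5]
force: [-0.1, -0.3, -0.1]
opening: 0.0614
grip 3401 [[-0.0516, -0.2891, 0.0368], [-0.0414, -0.274, 0.0554], [-0.0284, -0.2513, 0.0581]]
[ 1.72972653e-04 -2.75370158e-01  2.96229191e-02] 0.061497424485474704 [ 0.58437641 -0.12779779  0.68204717] [179.9521361  -14.93598286  86.5703413 ] 23.95
```

View pics/w10.png

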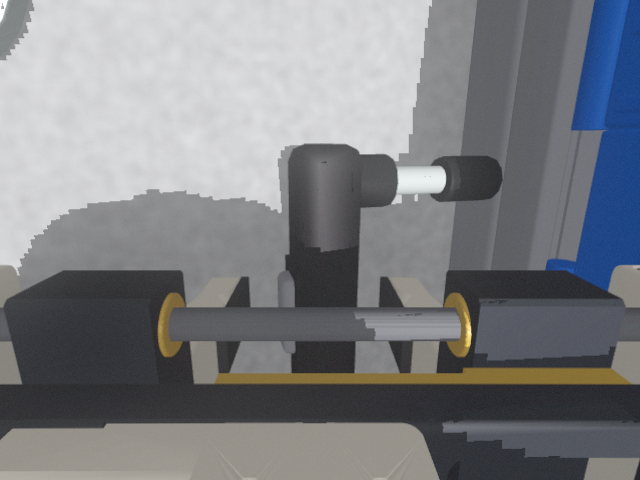

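The grip plus button spans 278–358 px against fingers at 240–388, about 2 mm off centre. I'll shift by that and close.

```bash
python3 -m jog '0 0 0 0.05 0 0 0.4;0 0 0 0 0 0 -1;0 0 0 0 0 0 -1;0 0 0 0 0 0 -1;0 0 0 0 0 0 -1;0 0 0 0 0 0 -1'; python3 - <<'E'
from h import *
p,P=cloud("wrist");cv2.imwrite("pics/w11.png",p[:,:,::-1])
o=ctrl.get_obs(); print(toc(o["tool_pos"]),o["opening"],o["force"],o["moment"],o["orientation"],o["clock"])
E
```

```text
clock: 24.7
tool_pos: [0.4928, -0.1311, 0.0294]
orientation: [180.0, -15.0, 86.6]
force: [0.1, 1.9, 4.1]
opening: 0.031
[-2.07779306e-04 -2.73150916e-01  2.93610162e-02] 0.03136962288832624 [-0.45901854  1.83819108  3.80059329] [-0.14184707  0.23201644  0.10264624] [179.99092981 -14.96117943  86.56481299] 24.75
```

View pics/w11.png

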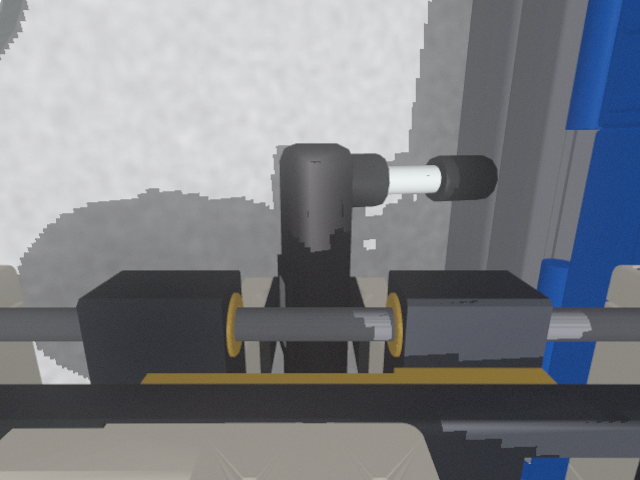

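The fingers hold the grip at (316,260) px with an opening of 31 mm, as a pressed button would give under this lean. I'll try a short pull and watch the force.

```bash
python3 -m jog '0 0 0 -0.12 0 -0.032 -1;0 0 0 -0.12 0 -0.032 -1;0 0 0 0 0 0 -1'; python3 - <<'E'
from h import *
o=ctrl.get_obs(); print(toc(o["tool_pos"]),o["opening"],o["force"],o["moment"],o["orientation"],o["clock"])
E
```

```text
clock: 25.12
tool_pos: [0.4921, -0.1419, 0.0293]
orientation: [180.0, -14.9, 86.5]
force: [-1.0, -0.1, 4.4]
opening: 0.031
[-2.25085444e-04 -2.83970177e-01  2.93491737e-02] 0.0309654298919245 [-1.03999101 -0.06231891  4.41209411] [-0.47196073  0.48353692  0.17175763] [179.99369871 -14.93235944  86.54669986] 25.125
```

It moved 11 mm with almost no force, so the latch is free and the bar slides. Keep pulling.

```bash
python3 -m jog '0 0 0 -0.24 0 -0.065 -1;0 0 0 -0.24 0 -0.065 -1;0 0 0 -0.24 0 -0.065 -1;0 0 0 -0.24 0 -0.065 -1;0 0 0 -0.24 0 -0.065 -1;0 0 0 -0.24 0 -0.065 -1;0 0 0 0 0 0 -1'; python3 - <<'E'
from h import *
p,P=cloud("wrist");cv2.imwrite("pics/w12.png",p[:,:,::-1])
o=ctrl.get_obs(); print(toc(o["tool_pos"]),o["opening"],o["force"],o["moment"],o["orientation"],o["clock"])
E
```

```text
clock: 26.0
tool_pos: [0.4883, -0.2025, 0.0294]
orientation: [-180.0, -14.9, 86.5]
force: [-2.5, -1.8, 4.2]
opening: 0.0315
[-0.00039585 -0.34457856  0.02934   ] 0.031252937630774934 [-2.3423919  -2.66978314  3.89522192] [-1.5772847   0.66440931  0.137507  ] [-179.99069503  -14.87838216   86.52746168] 26.05
```

View pics/w12.png

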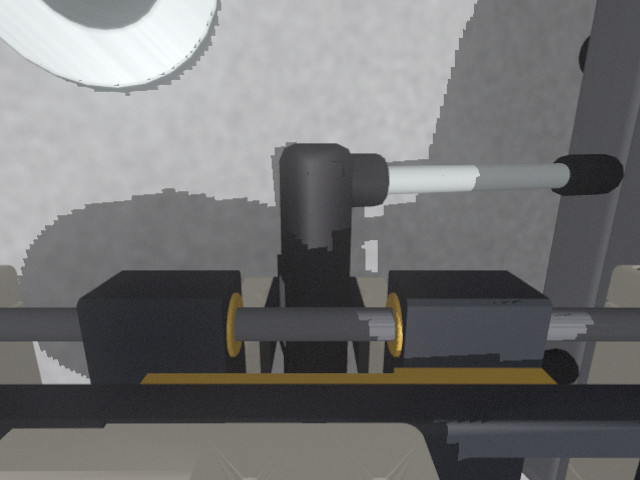

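The bar is out 71 mm and the tube shows at (475,178) px. The flange at top left is near the grip's path, so I'll measure the clearance before going on.

```bash
python3 - <<'E'
from h import *
for n in("wrist","scene","side"):
    p,P=cloud(n);Q=toc(P)
    m=(Q[...,0]<-.055)&(Q[...,0]>-.2)&(Q[...,1]<-.36)&(Q[...,1]>-.5)&(Q[...,2]<.06)
    for lo,hi in((.006,.025),(.025,.06)):
        s=Q[m&(Q[...,2]>lo)&(Q[...,2]<hi)]
        if len(s)>20: print(n,lo,len(s),np.percentile(s,[1,50,99],axis=0).round(4).tolist())
E
```

```text
wrist 0.006 14807 [[-0.1227, -0.4564, 0.0083], [-0.1077, -0.4224, 0.0142], [-0.0909, -0.385, 0.0238]]
wrist 0.025 1307 [[-0.1173, -0.4344, 0.0251], [-0.1135, -0.418, 0.031], [-0.0553, -0.3601, 0.0547]]
scene 0.006 457 [[-0.1829, -0.4835, 0.0063], [-0.1205, -0.4374, 0.0137], [-0.0848, -0.3784, 0.0242]]
scene 0.025 204 [[-0.1523, -0.4468, 0.0251], [-0.1284, -0.4276, 0.0428], [-0.11, -0.4046, 0.0493]]
side 0.006 521 [[-0.1817, -0.4702, 0.0064], [-0.1503, -0.4433, 0.0142], [-0.0957, -0.3872, 0.0242]]
side 0.025 264 [[-0.1595, -0.4484, 0.0255], [-0.1403, -0.4324, 0.0434], [-0.0587, -0.3607, 0.0525]]
```

The flange's rim is only 14 mm high and 15 mm to the side, so the grip clears it. Continue past the first stop.

```bash
python3 -m jog '0 0 0 -0.24 0 -0.065 -1;0 0 0 -0.24 0 -0.065 -1;0 0 0 -0.24 0 -0.065 -1;0 0 0 -0.24 0 -0.065 -1;0 0 0 -0.24 0 -0.065 -1;0 0 0 -0.24 0 -0.065 -1;0 0 0 -0.24 0 -0.065 -1;0 0 0 0 0 0 -1'; python3 - <<'E'
from h import *
o=ctrl.get_obs(); print(toc(o["tool_pos"]),o["opening"],o["force"],o["moment"],o["orientation"],o["clock"])
E
```

```text
clock: 27.2
tool_pos: [0.4839, -0.2717, 0.0294]
orientation: [-180.0, -14.9, 86.5]
force: [-4.3, -2.5, 2.8]
opening: 0.0311
[-0.00050403 -0.41400473  0.0293946 ] 0.031061443570684546 [-4.27368456 -2.48287699  2.77039117] [-1.83347877  1.41431989  0.31448716] [-179.96782204  -14.88983599   86.51177358] 27.2
```

141 mm out. I'll feel for the end stop in small steps.

```bash
python3 -m jog '0 0 0 -0.12 0 -0.032 -1;0 0 0 -0.12 0 -0.032 -1;0 0 0 0 0 0 -1'; python3 -m jog '0 0 0 -0.08 0 -0.02 -1;0 0 0 0 0 0 -1'; python3 - <<'E'
from h import *
o=ctrl.get_obs(); print(toc(o["tool_pos"]),o["opening"],o["force"],o["moment"],o["orientation"],o["clock"])
E
```

```text
clock: 27.58
tool_pos: [0.4834, -0.28, 0.0294]
orientation: [-180.0, -15.0, 86.5]
force: [-4.3, 3.5, 2.1]
opening: 0.0314
clock: 27.82
tool_pos: [0.4833, -0.2801, 0.0294]
orientation: [-179.9, -15.2, 86.5]
force: [-2.0, 16.8, 5.1]
opening: 0.0315
[-0.00060575 -0.42244331  0.02940639] 0.031487234845981045 [-2.02263356 16.82800165  5.11517502] [4.71648577 0.40943909 0.1971997 ] [-179.91838117  -15.22479733   86.51894956] 27.825
```

The end stop is felt at about 149–150 mm (17 N). Final checks.

```bash
python3 - <<'E'
from h import *
for n in ("wrist","scene","side"):
    p,P=cloud(n);Q=toc(P);h=cv2.cvtColor(p,cv2.COLOR_RGB2HSV); b=(h[...,0]>100)&(h[...,0]<130)&(h[...,1]>120)
    if n=="wrist": cv2.imwrite("pics/wF.png",p[:,:,::-1])
    else: cv2.imwrite(f"pics/{n}F.png",p[:,:,::-1])
    for sg in(-1,1):
        y=Q[...,1]*sg
        m=b&(abs(Q[...,0])<.1)&(y>.12)&(y<.25)&(Q[...,2]>.09)&(Q[...,2]<.2); s=Q[m]
        if len(s)<30: continue
        f=cv2.fitLine(np.stack([s[:,1]*sg,s[:,2]],1).astype(np.float32),cv2.DIST_HUBER,0,.01,.01).ravel(); f*=np.sign(f[1])
        print(n,sg,len(s),"angle",np.arctan2(f[1],-f[0]))
    if n=="scene":
        for t in ["spray_can","carton","flange","caster","tape_roll","tin","handgrip"]:
            print(t,[(x["location"],round(x["score"],2)) for x in nets.boxes_of(t,n)[:1]])
o=ctrl.get_obs(); print(toc(o["tool_pos"]),o["opening"],o["force"],o["clock"])
E
```

```text
scene -1 1118 angle 1.561605
scene 1 1423 angle 1.5592998
spray_can [([0.6476, -0.1938, 0.1197], 0.97)]
carton [([0.4668, -0.4366, 0.0586], 0.81)]
flange [([0.3455, -0.294, 0.0166], 0.61)]
caster [([0.3331, -0.4627, 0.0311], 0.72)]
tape_roll [([0.4672, -0.4395, 0.0571], 0.73)]
tin [([0.6494, 0.4324, 0.0986], 0.74)]
handgrip [([0.5415, -0.2501, 0.0493], 0.69)]
side -1 2218 angle 1.5635965
side 1 1600 angle 1.5667027
[-0.00057406 -0.42246439  0.02943308] 0.03096186092084002 [-1.2771075  15.22900436  4.28366126] 28.325
```

View pics/sceneF.png

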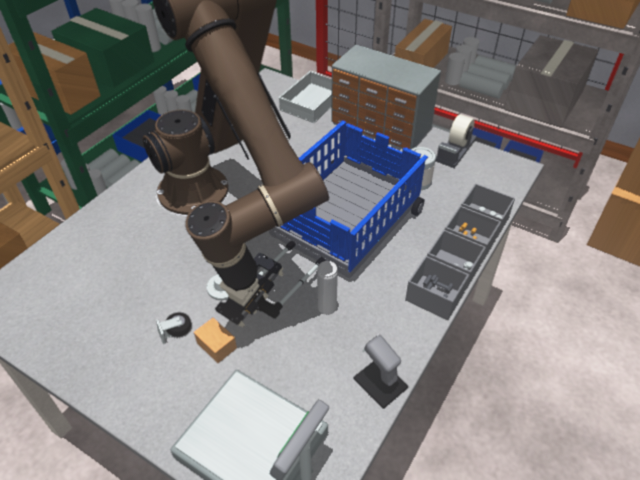

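View pics/wF.png

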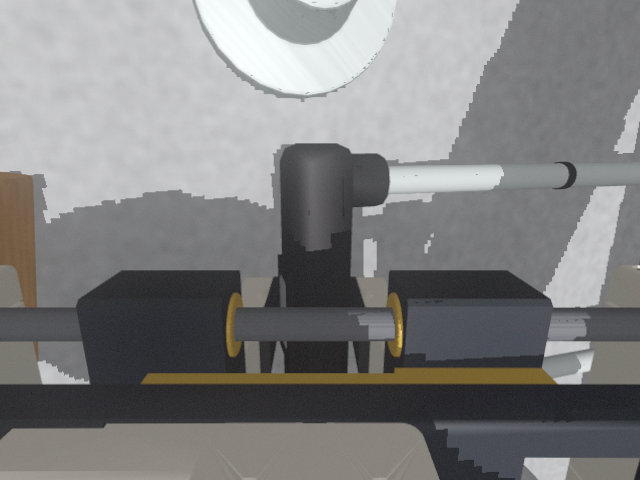

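View pics/sideF.png

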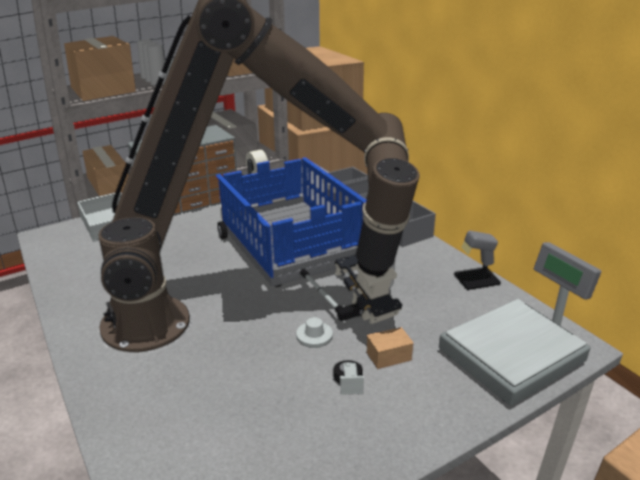

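The scene and side views show both end walls standing, the bar drawn out and still held, and the bystanders in place. The wrist view shows the first-stop ring on the tube at (565,174) px, well clear of the crate. I'll hand in.

```bash
python3 -c "
from plant import ctrl
print(ctrl.close_job()); o=ctrl.get_obs(); print(o['clock'],o['tool_pos'],o['opening'],o['force'])"
```

```text
the job is handed in; nothing more can be done
None
the job is handed in; nothing more can be done
```

I swung both end walls up to their stops, first the bar end and then the wheel end. I then pinched the handgrip to press its button, pulled the bar past the first stop to the second, and handed in still holding it. It took about 28 s of the 61 s allowed.

- **Walls:** I felt 33 N at the bar-end stop and 26 N at the wheel-end stop. The last depth fits gave 1.56–1.57 rad for both walls, which is upright within measurement noise.
- **Tow bar:** The tool moved 149 mm while gripping, with little resistance until the end. It then met a firm stop at about 17 N. The ring for the first stop shows well clear of the crate; I did not see the ring for the second stop.
- **Handgrip hold:** With the bar-end wall up, a straight-down hand would have touched it, so I leaned the hand about 15° outward. The opening stayed near 31 mm throughout.
- **Bystanders:** In the pictures they look unmoved.
    - **Can, carton and castor:** re-detected within about 5 mm of their first positions.
    - **Flange and tin:** both read about 15–20 mm off. I put that down to the arm partly hiding the flange, and possibly the raised wall hiding the tin. Neither was touched as far as I could see.
    - **Tape roll:** the last detection was false and landed on the carton, so I have no final measurement for it.

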